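# Comb support rods into the drying tray

### The arm

A 6-joint arm with a two-finger parallel gripper is mounted at the origin on the work surface. World frame = base frame: x ahead of the robot, y to its left, z up, the work surface at z = 0. Lengths are in mm, angles in degrees, forces in N, time in s.
With the tool pointing down it reaches from about 300 to 850 mm from the base axis. Payload 4.2 kg.
Tool frame: the origin (TCP) lies at the very end of the fingers, on their centre line; the grasp point (between the pads) lies 19 mm behind it (env.grip_depth is the distance from the TCP to the grasp point, in mm); y points along the fingers, z is the direction in which the jaws open and shut, and the axes are right-handed (so a half turn about y gives the same grasp; the last joint's range is limited). The gripper opens to 91 mm and grips with 3 to 60 N. Pads are 32 mm wide; open, the fingers measure 118 mm over their backs; the gripper's body (76 mm by 178 mm) begins 60 mm behind the grasp point.
Start: joints at [-64.687, 18.312, 89.639, -0, 72.044, -1.146], TCP at [256.203, -514.785, 213.976] pointing down, gripper open.
Joint ranges: [-177.97, 177.97], [-48.28, 115.42], [12.27, 149.76], [-77.06, 257.06], [2.81, 150.46], [-146.56, 146.56]. Speed limits (degrees/s): [147.25, 147.25, 180, 180, 180, 180].

### API

Orientations are given as [roll, pitch, yaw] about the fixed x, y, z axes, in that order (R = Rz(yaw) Ry(pitch) Rx(roll)).
In Python, from workcell import state, imaging, job, env gives the robot as it stands.
- The arm moves only by the shell command python3 -m pendant 'ROWS' [FORCE]. ROWS is JSON, a list of rows, each an object with "delta_pos": the shift along the tool's x, y, z in cm, a list of three; "twist": the turn, a rotation vector about the tool's x, y, z in degrees, a list of three; "grip": the opening in per cent of the stroke, from 0 (shut) to 100 (fully open). In form: [{"delta_pos": [tx, ty, tz], "twist": [wx, wy, wz], "grip": grip}, ...]. A call has exactly 5 rows; each row is the pose to reach, as a shift and turn from the pose commanded when the call began, along the tool's axes at that moment; what a row does not reach only later rows make up. A row lasts 1/10 s, in which the tool goes at most 50 mm and 8.59 degrees, less where a joint would pass 70% of its speed; a pose out of reach is approached as far as the arm can. A call with a gripper value outside its range is refused whole. The fingers move at their own pace and stop on an object; FORCE is the grip in N (left out, the last holds). Time passes only in rows, so rows that repeat a pose let the fingers close, or fill a call up. It gives the time, the measured TCP pose, the force and the opening at its end, in the units of the state.
- state(): the state, without advancing time (a new reading comes with each control period).
- imaging.grab_frame(name): name is "side" or "top" or "wrist"; returns (picture, depth): 384x512x3 uint8, red, green, blue; 384x512 float32, mm along the optical axis (not along the pixel's ray), 0 where there is no reading.
- imaging.camera_info(name): a dict with "fx", "fy", "cx", "cy" (pixels), "k1" (the pictures are not rectified: a ray, as slopes to the right and down, at radius r is drawn at 1 + k1 r^2 times it, then the intrinsics apply), "R" (3x3) and "t" (3): a world point X has camera coordinates R X + t. Camera axes: x right, y down, z forward; pixel columns grow to the right and rows downward; lengths in mm; the calibration is good to about 2 mm. A picture is of the moment at which its call begins: read the wrist's pose just before it. camera_info takes no time and is no camera call; for the wrist camera it gives the pose at the moment of the call.
- job.job_done(): hands the job in, once; it reports no verdict.
The state is a dict: "time_s": time; "qpos": joint angles; "qvel": joint speeds; "effort": joint torques, N m; "ee_pos": TCP position; "ee_rot": TCP orientation; "force": force on the tool from outside, world axes, zero at the start; "torque": the same for the moment, N m; "gripper_width": finger opening in mm.
Only numpy, scipy, OpenCV 4.12 (cv2) and the standard library are available. Lean on these libraries where they do the work, as an engineer would, in place of code of your own. Each camera call takes 0.05 s, during which the arm holds its last target.

### The job

The two blue hexagonal support rods were thrown askew across the ribs of the pale grey drying tray. Pick up the green-handled rake and slowly comb it across the grooves of the tray, its long head parallel to the grooves, so that both rods drop and lie flat down in grooves while you hold the rake; do not touch the rods with the gripper. Then stand the rake upright on its tines on the bench, beside the tray, and let go.

Things in the scene. Friction and masses are not known exactly. Their poses are not given: they have to be found in the camera images.
- rake_grip (a point): Centre of the green handle, 40 (x) x 24 (y) x 60 tall mm, of the rake (0.2 kg), which stands on its tines. Under its flat metal head, 170 (x) x 42 (y) x 10 thick, are two rows of 22 mm tines along x at y = +-16 mm, 161 mm long. This point is 62 mm above the tine tips, 30 mm above the head, z up. The like tool with an orange handle is a scrubber, not needed.
- tray_floor (a point): Centre of the groove floor, 4 mm above the bench, of the fixed pale grey tray, 218 (x) x 244 (y) x 22 high mm. 8 grooves along x, 26 wide, 18 deep, at 30 mm pitch in y; 4 mm ribs between. Tine tips moved slowly (40 mm/s) along y 1 to 4 mm above the rib tops turn rods lying on the ribs parallel and push them into the next free groove; rods already down are 2 to 4 mm below the rib tops.
- rod_a_center (a point): Centre of a blue plastic rod of hexagonal section, 14 mm across the flats, 180 mm long along x, 40 g, slick. At first it lies on the ribs, its centre 29 mm above the bench, 21 to 28 degrees askew of the grooves, 50 to 56 mm to one side of the tray's middle in y (its ends within 105 mm of the middle). Down in a groove its centre is about 7 mm above the groove floor.
- rod_b_center (a point): Centre of the other blue rod, the same but askew the other way, on the other side of the tray's middle.
Not all that is in view belongs to the job. What is shaped like the part that bears rod_a_center but red or turquoise is not meant.

How it is judged (in metres and radians):
On the way, in this order (a step that is already met when the one before it is completed fails the run):
1. the rake is held in the gripper, lifted at least 15 mm off the bench (height (world z) of rake_grip above 0.077 m and contact force between the fingers and rake above 0.5 N), for 0.2 s.
2. both rods lie down in grooves while the rake is still held above the bench (z of rod_a_center in the frame of tray_floor between 0 and 0.012 m and y of rod_a_center in the frame of tray_floor between -0.121 and 0.121 m and x of rod_a_center in the frame of tray_floor between -0.04 and 0.04 m and angle between the x axis of each of rod_a_center, rod_b_center and the x axis of tray_floor, either way round below 0.17 rad and z of rod_b_center in the frame of tray_floor between 0 and 0.012 m and y of rod_b_center in the frame of tray_floor between -0.121 and 0.121 m and x of rod_b_center in the frame of tray_floor between -0.04 and 0.04 m and height (world z) of rake_grip above 0.074 m and contact force between the fingers and rake above 0.5 N), for 0.2 s.
At the end, for the whole second after the job is handed in: Each rod lies at rest down in a groove of the tray (centre less than 12 mm above the groove floor, within the tray's outline, within 10 degrees of the grooves), and the rake stands released and at rest on the bench on its tines (within 5 mm of its standing height), within 10 degrees of upright (z of rod_a_center in the frame of tray_floor between 0 and 0.012 m and y of rod_a_center in the frame of tray_floor between -0.121 and 0.121 m and x of rod_a_center in the frame of tray_floor between -0.04 and 0.04 m and angle between the x axis of each of rod_a_center, rod_b_center and the x axis of tray_floor, either way round below 0.17 rad and z of rod_b_center in the frame of tray_floor between 0 and 0.012 m and y of rod_b_center in the frame of tray_floor between -0.121 and 0.121 m and x of rod_b_center in the frame of tray_floor between -0.04 and 0.04 m and linear speed of each of rod_a, rod_b, rake below 0.02 m/s and height (world z) of rake_grip between 0.055 and 0.067 m and angle between rake_grip's own z axis and vertical below 0.17 rad); the robot touches nothing.
It fails at once if the robot touches a rod with its gripper or arm (more than 0.5 N) (contact force between any of the fingers, the arm and rod_a above 0.5 N or contact force between any of the fingers, the arm and rod_b above 0.5 N).
It also fails if it takes over 61 s, if anything falls off the work surface, if the arm or the gripper's body presses on something with over 40 N, if the wrist force passes 120 N, or if a joint passes its speed limit or range.

## Working session

There is one attempt and no reset: what is moved stays moved. The work goes in short steps, Python scripts to look and compute and a shell command to move; the robot and the scene stay as the last step left them, time stands still between calls to the robot, and variables do not carry over. Pictures are saved under pics/ and viewed, and the job is handed in when it is done.

```bash
ls; mkdir -p pics
python3 - <<'E'
from workcell import state, imaging, job, env
import cv2,json,numpy as np
print(state()); print(env.grip_depth)
for n in ("side","top","wrist"):
    ci=imaging.camera_info(n); print(n,ci)
    p,d=imaging.grab_frame(n)
    cv2.imwrite(f"pics/{n}0.png",p[:,:,::-1]); np.savez(f"pics/{n}0.npz",p=p,d=d,**ci)
E
```

```text
pics
{'time_s': 0.0, 'qpos': array([-6.46883580e+01,  1.83493285e+01,  8.97066682e+01,  1.23700686e-03,
        7.20435011e+01, -1.14509330e+00]), 'qvel': array([ 0.06432826,  0.11480177,  0.01721113,  0.05209379, -0.07588352,
       -0.05171992]), 'effort': array([ 4.00058634e-03, -4.12454689e+01, -2.31971061e+01,  7.31859938e-02,
        4.57126228e-02, -1.29950263e-04]), 'ee_pos': array([ 255.97149132, -514.31312252,  213.14168815]), 'ee_rot': array([-9.00994545e+01,  3.16425036e-03, -1.53543650e+02]), 'force': array([0.44290253, 0.42538361, 0.17668461]), 'torque': array([-0.03220455,  0.02695236, -0.00890988]), 'gripper_width': 90.9061074715676}
18.8
side {'fx': 490.79060756737226, 'fy': 490.79060756737226, 'cx': 248.53927382320742, 'cy': 195.8846289302806, 'k1': -0.09476383652492808, 'R': array([[-0.9878056 , -0.15483172, -0.01634698],
       [-0.09455435,  0.68000865, -0.72708164],
       [ 0.1236914 , -0.71666964, -0.68635637]]), 't': array([ 428.85553931,   92.76062177, 1562.86989118])}
top {'fx': 445.81491844761337, 'fy': 445.81491844761337, 'cx': 252.00427087869772, 'cy': 191.56261915170865, 'k1': -0.1619499955086233, 'R': array([[-2.74205863e-02, -9.99623549e-01, -9.33823570e-04],
       [-9.93298133e-01,  2.73519797e-02, -1.12297319e-01],
       [ 1.12280586e-01, -2.15169311e-03, -9.93674212e-01]]), 't': array([   8.41700544,  413.7328378 , 1441.82820482])}
wrist {'fx': 265.1741622473225, 'fy': 265.1741622473225, 'cx': 257.9680083913892, 'cy': 191.5774984638698, 'k1': -0.06214652223098737, 'R': array([[ 0.44608914, -0.89498761, -0.00129114],
       [-0.86106149, -0.42957188,  0.27210495],
       [-0.2440852 , -0.12027131, -0.96226671]]), 't': array([-573.68222079,  -31.85209723,  390.71674704])}
```

View pics/top0.png

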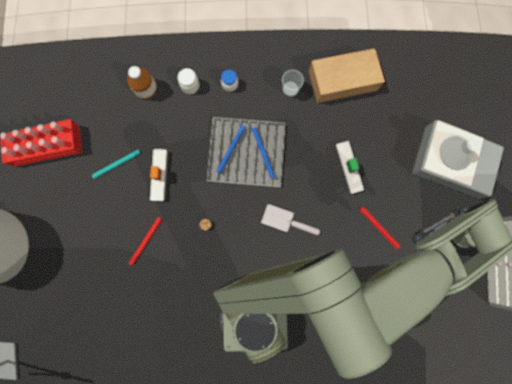

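View pics/side0.png

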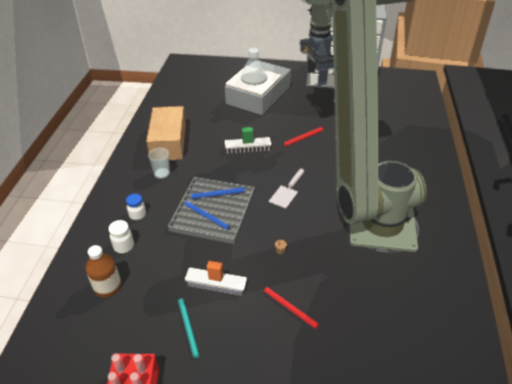

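View pics/wrist0.png

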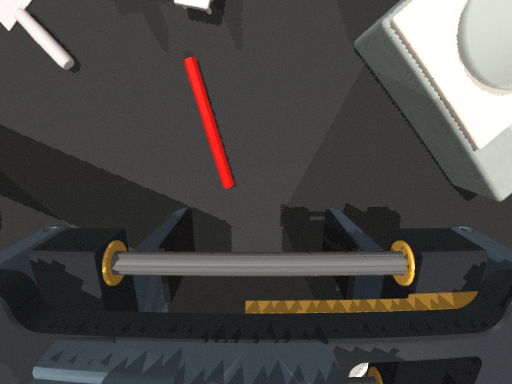

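```bash
cat > h.py <<'E'
import numpy as np,cv2
def load(f):
    z=np.load(f); return {k:z[k] for k in z.files}
def ray(c,uv):
    K=np.array([[c['fx'],0,c['cx']],[0,c['fy'],c['cy']],[0,0,1]],float)
    p=cv2.undistortPoints(np.array(uv,float).reshape(-1,1,2),K,np.array([float(c['k1']),0,0,0,0])).reshape(-1,2)
    R=c['R'];o=-R.T@c['t']
    d=np.c_[p,np.ones(len(p))]@R
    return o,d
def onz(c,uv,z):
    o,d=ray(c,uv); return o+d*((z-o[2])/d[:,2])[:,None]
def tri(c1,u1,c2,u2):
    o1,d1=ray(c1,[u1]);o2,d2=ray(c2,[u2]);A=[];b=[]
    M=np.zeros((3,3));v=np.zeros(3)
    for o,d in((o1,d1[0]),(o2,d2[0])):
        d=d/np.linalg.norm(d);P=np.eye(3)-np.outer(d,d);M+=P;v+=P@o
    X=np.linalg.solve(M,v)
    d=np.cross(d1[0],d2[0]);d/=np.linalg.norm(d)
    return X,abs(d@(o1-o2))
def blobs(p,lo,hi,minA=10):
    h=cv2.cvtColor(p,cv2.COLOR_RGB2HSV);m=cv2.inRange(h,np.array(lo),np.array(hi))
    n,l,s,c=cv2.connectedComponentsWithStats(m)
    return [(l==i,s[i],c[i]) for i in range(1,n) if s[i][4]>=minA]
E
python3 - <<'E'
from h import *
T=load('pics/top0.npz');S=load('pics/side0.npz')
G=((50,100,40),(75,255,255));B=((105,150,60),(125,255,255));W=((0,0,190),(180,60,255));TR=((0,0,90),(180,60,189))
for nm,c in(('top',T),('side',S)):
    for cn,r in (('green',G),('blue',B)):
        for m,s,ce in blobs(c['p'],*r):
            ys,xs=np.nonzero(m); box=cv2.minAreaRect(np.c_[xs,ys].astype(np.float32))
            print(nm,cn,s,ce.round(1),[np.round(v,1) for v in box])
    for m,s,ce in blobs(c['p'],*W,minA=150): print(nm,'white',s,ce.round(1))
    for m,s,ce in blobs(c['p'],*TR,minA=500): print(nm,'tray',s,ce.round(1))
E
python3 -c "
import cv2
a=cv2.imread('pics/top0.png');cv2.imwrite('pics/topz.png',cv2.resize(a[110:205,190:390],None,fx=4,fy=4,interpolation=2))
a=cv2.imread('pics/side0.png');cv2.imwrite('pics/sidez.png',cv2.resize(a[110:250,150:300],None,fx=4,fy=4,interpolation=2))
"
```

```text
top green [347 158  13  14 116] [353.2 164.7] [array([352.9, 165. ]), array([12.1, 10.4]), np.float64(66.8)]
top blue [221  70  15  14 162] [228.3  76.3] [array([228.5,  76. ]), array([13.4, 13.4]), np.float64(45.0)]
top blue [218 126  27  47 181] [230.5 148.9] [array([230.4, 148.7]), array([ 3.8, 51.9]), np.float64(28.6)]
top blue [253 128  21  50 179] [263.1 152.8] [array([263. , 152.5]), array([52.2,  4.2]), np.float64(69.8)]
top white [    3     0   509    46 16654] [242.9  16.3]
top white [178  69  17  16 224] [186.1  76.7]
top white [ 424  121   60   65 1618] [451.9 153. ]
top white [337 142  26  51 475] [349.  166.8]
top white [153 150  13  20 220] [159.2 158.4]
top white [150 179  14  22 243] [156.7 189.8]
top white [262 205  31  26 494] [277.  217.6]
top tray [   0    0  512   48 1091] [206.1  30.8]
top tray [ 206  116   79   72 4154] [246.  151.8]
top tray [ 413  119   91   77 2795] [463.3 159. ]
top tray [  213   200   299   179 20710] [374.5 293.7]
top tray [   0  209   29   74 1564] [ 11.4 245.3]
top tray [  0 341  17  39 594] [  7.4 360.8]
side green [242 127  11  15 14
[... 353 characters left out ...]
214.8]), array([48.7,  3.6]), np.float64(30.3)]
side white [ 102    0  208   71 9992] [211.   28.4]
side white [226  61  55  34 922] [253.3  78.1]
side white [    0    82   151   272 10322] [ 59.7 206.6]
side white [225 137  46  11 283] [247.  142.6]
side white [270 186  27  21 333] [282.9 196.2]
side white [109 220  21  32 424] [118.2 233.9]
side white [185 268  61  22 658] [215.7 279.2]
side tray [    0     0   330   186 15815] [77.2 64.5]
side tray [ 321    0  105  224 9247] [369.7 110.3]
side tray [ 480    0   32   70 1760] [498.4  37.3]
side tray [   0   80  122  170 4571] [ 53.5 155.1]
side tray [ 168  177   87   66 3186] [211.6 210.6]
side tray [ 350  216   69   36 1316] [388.7 238.3]
```

View pics/topz.png

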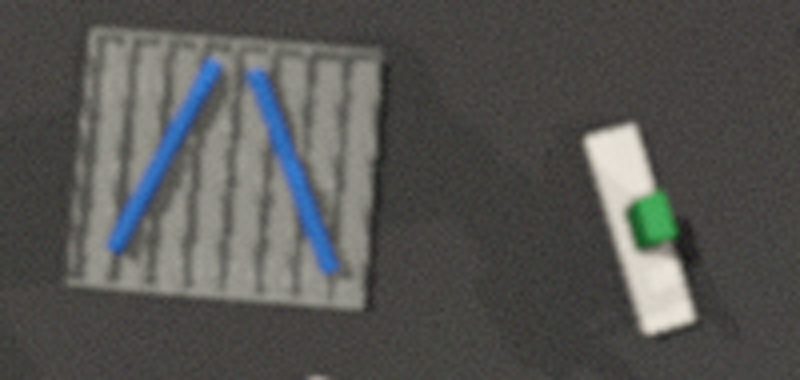

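View pics/sidez.png

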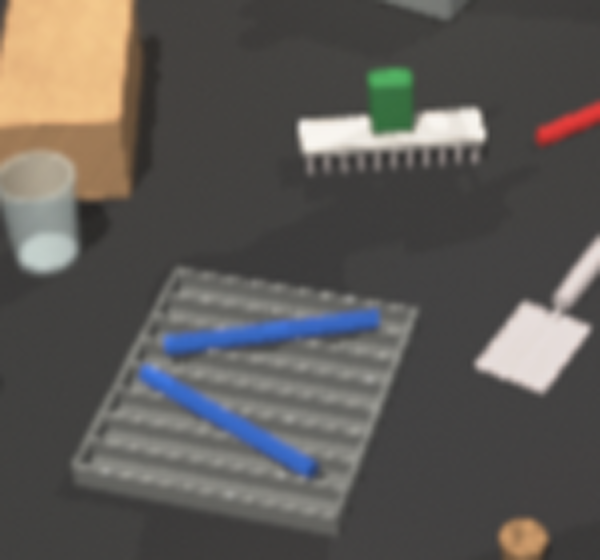

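The zoomed views show the tray (corners at zoomed px (90,28), (382,48), (362,308), (68,285)) with the two blue rods in a Λ. The green-handled rake is on its right, with its handle at top px (353,165) and side px (247,134). I'll compute positions next.

```bash
cat > m.py <<'E'
from h import *
T=load('pics/top0.npz');S=load('pics/side0.npz')
G=((50,100,40),(75,255,255));B=((105,150,60),(125,255,255))
def poly(c,uvz,z):
    P=onz(c,uvz,z); return P[:,:2]
# tray corners, both views
tc=np.array([(90,28),(382,48),(362,308),(68,285)])/4+[190,110]-.4
sc=np.array([(178,268),(418,308),(335,520),(75,465)])/4+[150,110]-.4
Pt=poly(T,tc,22);Ps=poly(S,sc,22)
for n,P in(('top',Pt),('side',Ps)):
    print(n,P.round(1).tolist(),'mean',P.mean(0).round(1),'sides',np.linalg.norm(P-np.roll(P,-1,0),axis=1).round(0),
     'edge angs',[round(float(np.degrees(np.arctan2(*(P[(i+1)%4]-P[i])[::-1]))),1) for i in range(4)])
def rods(c):
    o=[]
    for m,s,ce in blobs(c['p'],*B):
        ys,xs=np.nonzero(m);(cx,cy),(w,h),a=cv2.minAreaRect(np.c_[xs,ys].astype(np.float32))
        if max(w,h)<40: continue
        P=np.c_[xs,ys];u,sv,vt=np.linalg.svd(P-P.mean(0),full_matrices=False);t=(P-P.mean(0))@vt[0]
        o.append((ce,P.mean(0)+vt[0]*t.max(),P.mean(0)+vt[0]*t.min()))
    return o
for n,c in(('top',T),('side',S)):
    for ce,a,b in rods(c):
        P=onz(c,[ce,a,b],30);d=P[1]-P[2];print(n,'rod',P[0,:2].round(1),'len',np.linalg.norm(d).round(),'ang',np.degrees(np.arctan2(d[1],d[0])).round(1)%180, 'ends',P[1:,:2].round(0).tolist())
print(tri(T,[230.5,148.9],S,[206.6,214.9]),tri(T,[263.1,152.8],S,[217.6,192.6]))
# rake: head corners top surface (z=32)
hc=np.array([(583,136),(637,123),(696,322),(642,336)])/4+[190,110]-.4
P=poly(T,hc,32);print('head',P.round(1).tolist(),P.mean(0).round(1),np.linalg.norm(P-np.roll(P,-1,0),axis=1).round(0),
     [round(float(np.degrees(np.arctan2(*(P[(i+1)%4]-P[i])[::-1]))),1) for i in range(4)])
for n,c in (('top',T),('side',S)):
    for m,s,ce in blobs(c['p'],*((0,0,150),(180,60,255)),minA=150):
        if n=='top' and abs(ce[0]-349)<5 and abs(ce[1]-167)<5 or n=='side' and abs(ce[0]-247)<5 and abs(ce[1]-143)<9:
            m=m.astype(np.uint8)|0
            for g,_,ce2 in blobs(c['p'],*G): m|=g
            ys,xs=np.nonzero(m);r=cv2.minAreaRect(np.c_[xs,ys].astype(np.float32));q=cv2.boxPoints(r);
            Q=onz(c,q,32)[:,:2];print(n,Q.round(1).tolist(),Q.mean(0).round(1))
# handle: top face
print('handle tri centroids',tri(T,[353.2,164.7],S,[247.4,133.9]))
E
python3 m.py
python3 - <<'E'
from h import *
for f in('top','side'):
    c=load(f'pics/{f}0.npz')
    for g,s,ce in blobs(c['p'],(50,100,40),(75,255,255)):
        K=np.nonzero(g); z=c['d'][K]; uv=np.c_[K[1],K[0]]; o,d=ray(c,uv); X=o+d*z[:,None]; X=X[z>0]
        top=X[X[:,2]>np.percentile(X[:,2],95)-6]
        print(f,X.min(0),X.max(0),'topface',top.mean(0),len(top))
    for uv in ([230,149],[263,153],[246,152]) if f=='top' else ():
        o,d=ray(c,[uv]);print((o+d*c['d'][uv[1],uv[0]]).round(1))
E
```

```text
top [[672.1, 124.6], [647.8, -120.8], [427.9, -96.0], [453.7, 146.1]] mean [550.3  13.5] sides [247. 221. 243. 219.] edge angs [-95.7, 173.6, 83.9, -5.6]
side [[645.8, -122.3], [430.2, -99.6], [457.7, 147.2], [671.4, 119.6]] mean [551.3  11.2] sides [217. 248. 215. 243.] edge angs [174.0, 83.6, -7.4, -96.0]
top rod [557.2  64.3] len 174.0 ang 150.6 ends [[482.0, 107.0], [634.0, 21.0]]
top rod [541.  -43.3] len 175.0 ang 18.5 ends [[460.0, -71.0], [626.0, -15.0]]
side rod [545.3 -44.6] len 173.0 ang 18.6 ends [[627.0, -17.0], [463.0, -72.0]]
side rod [559.4  62.9] len 181.0 ang 150.6 ends [[484.0, 106.0], [641.0, 17.0]]
(array([557.92995491,  64.40248363,  31.57031907]), np.float64(2.0440566034397607)) (array([542.92514934, -42.9936934 ,  31.31644045]), np.float64(4.223635529668345))
head [[566.0, -285.0], [576.1, -331.3], [407.5, -371.4], [397.2, -325.4]] [ 486.7 -328.3] [ 47. 173.  47. 174.] [-77.6, -166.6, 102.7, 13.5]
top [[565.2, -284.9], [580.3, -337.9], [411.3, -379.8], [397.0, -327.3]] [ 488.5 -332.5]
side [[594.1, -406.3], [422.2, -447.1], [401.9, -320.4], [565.5, -282.1]] [ 495.9 -364. ]
handle tri centroids (array([ 488.26507596, -332.48796189,   68.51946592]), np.float64(2.277438737157167))
top [ 466.49860167 -369.0486084    -2.40565797] [ 517.43328161 -314.64440897  100.07078671] topface [ 484.6599653  -329.11331669   94.08258117] 46
[[555.8  65.8  35.1]]
[[538.7 -42.6  38.4]]
[[546.2  13.3  25.6]]
side [ 4.69697033e+02 -4.72612301e+02  4.02906968e-01] [ 531.39984484 -307.64805098   98.43548599] topface [ 489.90934266 -324.29569613   93.55003682] 38
```

```bash
cat > go.py <<'E'
import sys,numpy as np
from scipy.spatial.transform import Rotation as Ro
from workcell import state
# usage go.py x y z yaw [cx cy cz cr cp cyaw commanded]
a=list(map(float,sys.argv[1:]))
s=state()
p=s['ee_pos'];e=s['ee_rot']
R=Ro.from_euler('xyz',e,degrees=True)
Rt=Ro.from_euler('xyz',[-90,0,a[3]],degrees=True)
print('t',s['time_s'],'pos',p.round(1),'rot',e.round(2),'F',s['force'].round(1),'w',round(s['gripper_width'],1),'q',s['qpos'].round(0))
print('delta_cm',(R.inv().apply(np.array(a[:3])-p)/10).round(2),'twist',(R.inv()*Rt).as_rotvec(degrees=True).round(2))
E
python3 go.py 487 -328 150 -166.6
python3 - <<'E'
import numpy as np
a=np.radians(-6.2);c=np.array([550.7,12.5]);ex=np.array([np.cos(a),np.sin(a)]);ey=np.array([-ex[1],ex[0]])
for n,p in(('a',(558,64)),('b',(543,-43.5)),('a1',(483,106)),('a2',(637,19)),('b1',(461,-71)),('b2',(626,-16)),('rake',(487,-328))):
    d=np.array(p)-c;print(n,(d@ex).round(),(d@ey).round())
for v in(-150,-130,-60,0,60,130): print(v,(c+v*ey).round(1))
E
```

```text
t 0.15 pos [ 256.  -514.5  213.3] rot [ -90.08    0.   -153.54] F [ 1.  -0.7  0.3] w 91.4 q [-65.  18.  90.  -0.  72.  -1.]
delta_cm [-28.99   6.34  -6.39] twist [8.000e-02 1.306e+01 1.000e-02]
a 2.0 52.0
b -2.0 -57.0
a1 -77.0 86.0
a2 85.0 16.0
b1 -80.0 -93.0
b2 78.0 -20.0
rake -27.0 -345.0
-150 [ 534.5 -136.6]
-130 [ 536.7 -116.7]
-60 [544.2 -47.1]
0 [550.7  12.5]
60 [557.2  72.1]
130 [564.7 141.7]
```

```bash
python3 -m pendant '[{"delta_pos":[-5,0.5,-1],"twist":[0,3,0],"grip":100},{"delta_pos":[-10,1.5,-2],"twist":[0,6,0],"grip":100},{"delta_pos":[-15,2.5,-3],"twist":[0,9,0],"grip":100},{"delta_pos":[-20,3.5,-4],"twist":[0,13,0],"grip":100},{"delta_pos":[-24.5,4.5,-5.4],"twist":[0,13,0],"grip":100}]'; python3 go.py 487 -328 120 -166.6
```

```text
time_s: 0.65
ee_pos: [449.2, -359.6, 169.5]
ee_rot: [-90.0, 0.0, -166.6]
force: [0.9, -0.2, -0.4]
gripper_width: 91.0
t 0.65 pos [ 449.2 -359.6  169.5] rot [-8.9970e+01  2.0000e-02 -1.6663e+02] F [ 0.9 -0.2 -0.4] w 91.0 q [-40.  20.  94.  -0.  66.  37.]
delta_cm [-4.4   4.95 -2.21] twist [-0.03 -0.03 -0.02]
```

```bash
python3 -m pendant '[{"delta_pos":[-2.2,2,-1.1],"twist":[0,0,0],"grip":100},{"delta_pos":[-4.4,4.0,-2.2],"twist":[0,0,0],"grip":100},{"delta_pos":[-4.4,4.9,-2.2],"twist":[0,0,0],"grip":100},{"delta_pos":[-4.4,4.9,-2.2],"twist":[0,0,0],"grip":100},{"delta_pos":[-4.4,4.9,-2.2],"twist":[0,0,0],"grip":100}]'; python3 go.py 487 -328 47 -166.6
python3 - <<'E'
from workcell import state, imaging
import cv2,numpy as np
ci=imaging.camera_info("wrist");p,d=imaging.grab_frame("wrist");cv2.imwrite("pics/w1.png",p[:,:,::-1]);np.savez("pics/w1.npz",p=p,d=d,**ci)
E
```

```text
time_s: 1.15
ee_pos: [484.9, -330.0, 121.4]
ee_rot: [-90.0, -0.0, -166.6]
force: [-0.1, -0.2, 0.5]
gripper_width: 91.0
t 1.15 pos [ 484.9 -330.   121.4] rot [-8.9970e+01 -1.0000e-02 -1.6658e+02] F [-0.1 -0.2  0.5] w 91.0 q [-35.  23.  96.  -0.  61.  41.]
delta_cm [-0.25  7.44 -0.15] twist [-0.03  0.02  0.01]
```

View pics/w1.png

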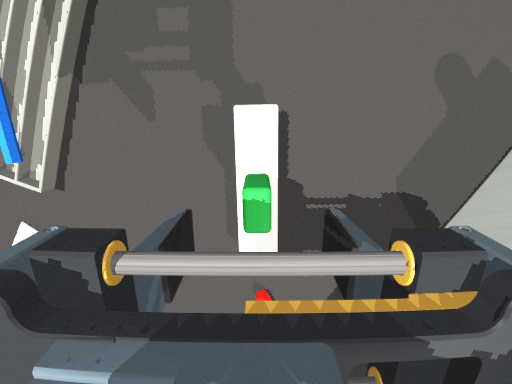

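The wrist view shows the green handle (px 243-271 × 174-232) midway between the fingers, and the head is aligned with the image axis. I'll cross-check the handle position with the wrist view.

Run:
```python
from h import *
c=load('pics/w1.npz')
for g,s,ce in blobs(c['p'],(50,100,30),(75,255,255),50):
    print(s,ce)
    K=np.nonzero(g);uv=np.c_[K[1],K[0]];o,d=ray(c,uv);X=o+d*c['d'][K][:,None]
    print(np.percentile(X[:,2],[1,25,50,75,90,99]).round(1))
    t=X[X[:,2]>88];print('top',t.mean(0).round(1),t.min(0).round(1),t.max(0).round(1),len(t))
    v=c['p'][K][:,1].astype(int); print([ (r,int(c['p'][r,257,1]),round(float(c['d'][r,257]),0)) for r in range(172,236,4)])
h=cv2.inRange(cv2.cvtColor(c['p'],cv2.COLOR_RGB2HSV),(0,0,225),(180,30,255));
q=onz(c,[(235,106),(277,104)],32);print('far head corners',q.round(1),np.degrees(np.arctan2(*(q[0]-q[1])[:2][::-1])))
```

```text
[ 242  174   29   59 1578] [256.54372624 203.50190114]
[42.1 90.  91.5 92.1 92.6 93.3]
top [ 489.1 -327.4   92.6] [ 467.3 -342.4   88.1] [ 558.6 -311.8  292.1] 1262
[(172, 255, 264.0), (176, 150, 246.0), (180, 147, 232.0), (184, 156, 218.0), (188, 227, 209.0), (192, 252, 208.0), (196, 252, 210.0), (200, 199, 209.0), (204, 192, 210.0), (208, 190, 211.0), (212, 188, 213.0), (216, 192, 213.0), (220, 191, 213.0), (224, 190, 215.0), (228, 196, 217.0), (232, 173, 218.0)]
far head corners [[ 563.4 -288.7   32. ]
 [ 574.3 -326.6   32. ]] 106.06370306481234
```

```bash
python3 -m pendant '[{"delta_pos":[-0.2,1.8,-0.2],"twist":[0,0,0],"grip":100},{"delta_pos":[-0.2,3.6,-0.2],"twist":[0,0,0],"grip":100},{"delta_pos":[-0.2,5.4,-0.2],"twist":[0,0,0],"grip":100},{"delta_pos":[-0.2,7,-0.2],"twist":[0,0,0],"grip":100},{"delta_pos":[-0.2,7.4,-0.2],"twist":[0,0,0],"grip":100}]'
python3 -m pendant '[{"delta_pos":[0,0,0],"twist":[0,0,0],"grip":60},{"delta_pos":[0,0,0],"twist":[0,0,0],"grip":40},{"delta_pos":[0,0,0],"twist":[0,0,0],"grip":25},{"delta_pos":[0,0,0],"twist":[0,0,0],"grip":10},{"delta_pos":[0,0,0],"twist":[0,0,0],"grip":0}]' 40
python3 -m pendant '[{"delta_pos":[0,0,0],"twist":[0,0,0],"grip":0},{"delta_pos":[0,0,0],"twist":[0,0,0],"grip":0},{"delta_pos":[0,0,0],"twist":[0,0,0],"grip":0},{"delta_pos":[0,0,0],"twist":[0,0,0],"grip":0},{"delta_pos":[0,0,0],"twist":[0,0,0],"grip":0}]' 40
python3 go.py 487 -328 47 -166.6
```

```text
time_s: 1.7
ee_pos: [485.7, -327.3, 46.5]
ee_rot: [-90.1, -0.1, -166.6]
force: [-0.1, 0.4, 0.4]
gripper_width: 91.3
time_s: 2.2
ee_pos: [487.1, -326.9, 47.5]
ee_rot: [-90.0, 0.0, -166.5]
force: [-0.2, -0.3, 0.8]
gripper_width: 54.3
time_s: 2.7
ee_pos: [486.9, -326.8, 47.0]
ee_rot: [-90.0, 0.0, -166.5]
force: [-0.0, -0.7, 0.1]
gripper_width: 23.9
t 2.7 pos [ 486.9 -326.8   47. ] rot [ -89.99    0.   -166.54] F [-0.  -0.7  0.1] w 23.9 q [-35.  28. 101.  -0.  51.  42.]
delta_cm [0.02 0.   0.12] twist [-0.01  0.06 -0.  ]
```

```bash
python3 -m pendant '[{"delta_pos":[0,-1,0],"twist":[0,0,0],"grip":0},{"delta_pos":[0,-2,0],"twist":[0,0,0],"grip":0},{"delta_pos":[0,-3.5,0],"twist":[0,0,0],"grip":0},{"delta_pos":[0,-5,0],"twist":[0,0,0],"grip":0},{"delta_pos":[0,-5,0],"twist":[0,0,0],"grip":0}]' 40
python3 go.py 536.1 -127 97 173.8
```

```text
time_s: 3.2
ee_pos: [488.4, -327.7, 99.9]
ee_rot: [-89.8, 0.2, -166.5]
force: [0.8, -0.2, -2.5]
gripper_width: 23.6
t 3.2 pos [ 488.4 -327.7   99.9] rot [ -89.76    0.22 -166.54] F [ 0.8 -0.2 -2.5] w 23.6 q [-35.  25.  98.   0.  58.  42.]
delta_cm [ -9.31   0.24 -18.41] twist [-0.2  19.66 -0.26]
```

```bash
python3 -m pendant '[{"delta_pos":[-1.5,0,-3.5],"twist":[0,4,0],"grip":0},{"delta_pos":[-3.5,0,-7.5],"twist":[0,8,0],"grip":0},{"delta_pos":[-5.5,0,-11.5],"twist":[0,12,0],"grip":0},{"delta_pos":[-7.5,0,-15.5],"twist":[0,16,0],"grip":0},{"delta_pos":[-9.3,0,-18.4],"twist":[0,19.6,0],"grip":0}]' 40
python3 -m pendant '[{"delta_pos":[0,0,0],"twist":[0,0,0],"grip":0},{"delta_pos":[0,0,0],"twist":[0,0,0],"grip":0},{"delta_pos":[0,0,0],"twist":[0,0,0],"grip":0},{"delta_pos":[0,0,0],"twist":[0,0,0],"grip":0},{"delta_pos":[0,0,0],"twist":[0,0,0],"grip":0}]' 40
python3 go.py 536.1 -127 71.5 173.8
python3 - <<'E'
from workcell import state, imaging
import cv2,numpy as np
for n in("side","wrist","top"):
    p,d=imaging.grab_frame(n);cv2.imwrite(f"pics/{n}2.png",p[:,:,::-1])
    np.savez(f"pics/{n}2.npz",p=p,d=d,**imaging.camera_info(n))
a=cv2.imread('pics/side2.png');b=cv2.imread('pics/top2.png')
cv2.imwrite('pics/z2.png',np.hstack([cv2.resize(a[110:260,160:310],None,fx=2.6,fy=2.6,interpolation=2),cv2.resize(b[100:250,200:350],None,fx=2.6,fy=2.6,interpolation=2)]))
E
```

```text
time_s: 3.7
ee_pos: [534.0, -123.6, 96.7]
ee_rot: [-90.0, -0.1, 173.8]
force: [0.8, -0.7, -1.2]
gripper_width: 23.9
time_s: 4.2
ee_pos: [534.2, -127.2, 96.9]
ee_rot: [-90.0, -0.0, 173.8]
force: [0.0, 0.4, -1.8]
gripper_width: 23.9
t 4.2 pos [ 534.2 -127.2   96.9] rot [-8.9990e+01 -1.0000e-02  1.7377e+02] F [ 0.   0.4 -1.8] w 23.9 q [-15.  22. 103.  -0.  55.  82.]
delta_cm [-0.19  2.54 -0.04] twist [-0.01 -0.03  0.01]
```

View pics/z2.png

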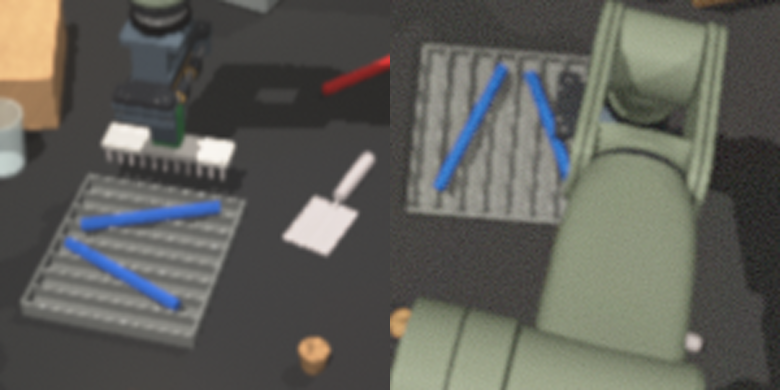

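View pics/wrist2.png

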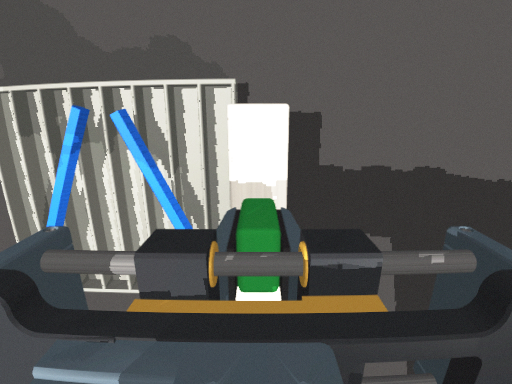

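The side view (left half) shows the rake hanging upright just off the tray's right edge. In the wrist view, its head (px 229-288) runs parallel to the tray edge at px x≈235. I'll check the tray corners from this viewpoint too.

Run:
```python
from h import *
c=load('pics/wrist2.npz')
q=onz(c,[(235,81),(0,88)],22);print('tray far right corner, far edge',q.round(1), np.degrees(np.arctan2(*(q[1]-q[0])[:2][::-1])).round(1)-90)
h=onz(c,[(229,104),(289,105)],32+49.9);print('head',h.round(1),np.degrees(np.arctan2(*(h[0]-h[1])[:2][::-1])).round(1)-90)
# rib lines
q=onz(c,[(166,86),(173,228),(132,86),(133,140),(198,86),(203,225)],22);
for i in(0,2,4):print(q[i:i+2].round(1).tolist(),np.degrees(np.arctan2(*(q[i]-q[i+1])[:2][::-1])).round(1))
```

```text
tray far right corner, far edge [[ 642.2 -118.5   22. ]
 [ 666.6  101.2   22. ]] -6.299999999999997
head [[ 620.2 -116.6   81.9]
 [ 615.2 -156.6   81.9]] -7.099999999999994
[[645.2, -57.6, 22.0], [511.9, -38.2, 22.0]] -8.3
[[649.1, -27.2, 22.0], [602.5, -17.8, 22.0]] -11.4
[[641.8, -85.7, 22.0], [511.9, -69.1, 22.0]] -7.3
```

```bash
python3 -m pendant '[{"delta_pos":[0,0.7,0],"twist":[0,0,0],"grip":0},{"delta_pos":[0,1.4,0],"twist":[0,0,0],"grip":0},{"delta_pos":[0,2.1,0],"twist":[0,0,0],"grip":0},{"delta_pos":[0,2.5,0],"twist":[0,0,0],"grip":0},{"delta_pos":[0,2.5,0],"twist":[0,0,0],"grip":0}]' 40
python3 -m pendant '[{"delta_pos":[0,0,-0.4],"twist":[0,0,0],"grip":0},{"delta_pos":[0,0,-0.8],"twist":[0,0,0],"grip":0},{"delta_pos":[0,0,-1.2],"twist":[0,0,0],"grip":0},{"delta_pos":[0,0,-1.6],"twist":[0,0,0],"grip":0},{"delta_pos":[0,0,-2],"twist":[0,0,0],"grip":0}]' 40
python3 -m pendant '[{"delta_pos":[0,0,-0.4],"twist":[0,0,0],"grip":0},{"delta_pos":[0,0,-0.8],"twist":[0,0,0],"grip":0},{"delta_pos":[0,0,-1.2],"twist":[0,0,0],"grip":0},{"delta_pos":[0,0,-1.6],"twist":[0,0,0],"grip":0},{"delta_pos":[0,0,-2],"twist":[0,0,0],"grip":0}]' 40
cat > look.py <<'E'
import sys
from workcell import state, imaging
import cv2,numpy as np
k=sys.argv[1];im=[]
for n,sl in(("side",(slice(110,260),slice(160,310))),("wrist",None)):
    p,d=imaging.grab_frame(n);np.savez(f"pics/{n}{k}.npz",p=p,d=d,**imaging.camera_info(n));p=p[:,:,::-1]
    im.append(cv2.resize(p[sl],None,fx=2,fy=2,interpolation=2) if sl else cv2.resize(p,(400,300)))
cv2.imwrite(f'pics/z{k}.png',np.hstack(im))
E
python3 look.py 3; python3 go.py 550.7 12.5 71.5 173.8
```

```text
time_s: 4.85
ee_pos: [533.9, -126.0, 71.0]
ee_rot: [-90.0, -0.1, 173.9]
force: [-0.4, 0.0, -2.3]
gripper_width: 23.8
time_s: 5.35
ee_pos: [536.8, -105.8, 72.2]
ee_rot: [-90.0, 0.0, 173.9]
force: [0.2, 0.8, -2.2]
gripper_width: 24.1
time_s: 5.85
ee_pos: [538.8, -86.1, 72.0]
ee_rot: [-90.0, -0.0, 173.9]
force: [0.2, -0.8, -2.0]
gripper_width: 24.1
t 5.95 pos [538.8 -85.9  72. ] rot [-90.    -0.   173.89] F [ 0.7 -0.3 -2.1] w 24.0 q [-10.  23. 105.   0.  52.  86.]
delta_cm [-0.14  0.05 -9.91] twist [0.   0.09 0.  ]
```

View pics/z3.png

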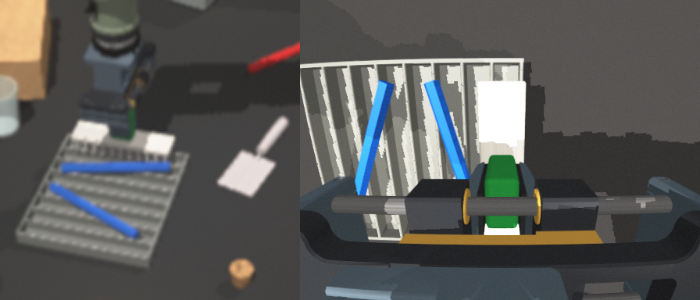

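The side view shows the near rod turning toward parallel ahead of the tines. I'll continue at 40 mm/s.

```bash
for i in 1; do :; done; python3 -m pendant '[{"delta_pos":[0,0,-0.4],"twist":[0,0,0],"grip":0},{"delta_pos":[0,0.05,-0.8],"twist":[0,0,0],"grip":0},{"delta_pos":[0,0.05,-1.2],"twist":[0,0,0],"grip":0},{"delta_pos":[0,0.05,-1.6],"twist":[0,0,0],"grip":0},{"delta_pos":[0,0.05,-2],"twist":[0,0,0],"grip":0}]' 40
python3 -m pendant '[{"delta_pos":[0,0,-0.4],"twist":[0,0,0],"grip":0},{"delta_pos":[0,0,-0.8],"twist":[0,0,0],"grip":0},{"delta_pos":[0,0,-1.2],"twist":[0,0,0],"grip":0},{"delta_pos":[0,0,-1.6],"twist":[0,0,0],"grip":0},{"delta_pos":[0,0,-2],"twist":[0,0,0],"grip":0}]' 40
python3 look.py 4; python3 go.py 550.7 12.5 71.5 173.8
```

```text
time_s: 6.45
ee_pos: [540.9, -66.1, 71.5]
ee_rot: [-90.0, -0.0, 173.9]
force: [-0.8, -0.0, -1.4]
gripper_width: 24.0
time_s: 6.95
ee_pos: [543.1, -46.3, 71.5]
ee_rot: [-90.0, 0.0, 173.9]
force: [0.4, 1.0, -2.5]
gripper_width: 23.8
t 7.05 pos [543.1 -46.1  71.5] rot [-90.    -0.   173.89] F [-0.4 -0.  -2.2] w 23.8 q [ -6.  23. 105.   0.  52.  90.]
delta_cm [-0.14  0.   -5.91] twist [0.   0.09 0.  ]
```

View pics/z4.png

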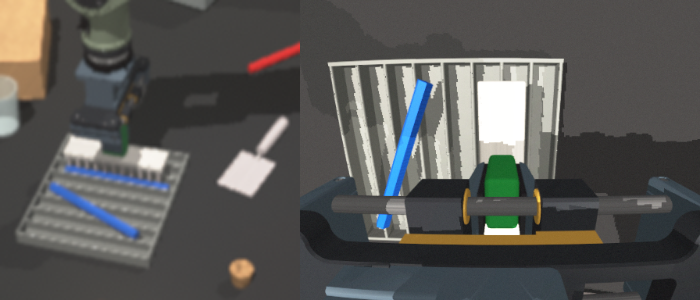

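```bash
python3 -m pendant '[{"delta_pos":[0,0,-0.4],"twist":[0,0,0],"grip":0},{"delta_pos":[0,0,-0.8],"twist":[0,0,0],"grip":0},{"delta_pos":[0,0,-1.2],"twist":[0,0,0],"grip":0},{"delta_pos":[0,0,-1.6],"twist":[0,0,0],"grip":0},{"delta_pos":[0,0,-2],"twist":[0,0,0],"grip":0}]' 40
python3 look.py 5; python3 go.py 550.7 12.5 71.5 173.8
```

```text
time_s: 7.55
ee_pos: [545.2, -26.4, 71.6]
ee_rot: [-90.0, 0.0, 173.9]
force: [-0.6, -0.3, -2.1]
gripper_width: 24.0
t 7.65 pos [545.3 -26.2  71.6] rot [-9.0000e+01  1.0000e-02  1.7389e+02] F [-0.6  0.7 -2.8] w 23.8 q [ -4.  23. 105.   0.  52.  92.]
delta_cm [-0.13  0.01 -3.91] twist [ 0.    0.09 -0.01]
```

View pics/z5.png

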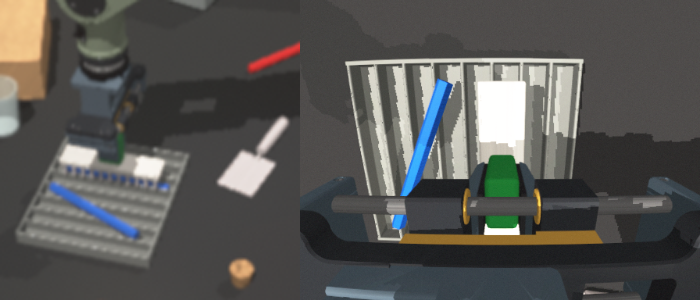

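Rod b is now under the rake, with blue visible between and behind the tines in the side view, so it has dropped. I'll lift, cross above rod a, and comb it back from the +y side.

```bash
python3 -m pendant '[{"delta_pos":[0,-1.5,0],"twist":[0,0,0],"grip":0},{"delta_pos":[0,-3,0],"twist":[0,0,0],"grip":0},{"delta_pos":[0,-4.5,0],"twist":[0,0,0],"grip":0},{"delta_pos":[0,-5,-1],"twist":[0,0,0],"grip":0},{"delta_pos":[0,-5,-3.5],"twist":[0,0,0],"grip":0}]' 40
python3 -m pendant '[{"delta_pos":[0,0,-3],"twist":[0,0,0],"grip":0},{"delta_pos":[0,0,-6],"twist":[0,0,0],"grip":0},{"delta_pos":[0,0,-9],"twist":[0,0,0],"grip":0},{"delta_pos":[0,0,-12],"twist":[0,0,0],"grip":0},{"delta_pos":[0,0,-14.2],"twist":[0,0,0],"grip":0}]' 40
python3 -m pendant '[{"delta_pos":[0,0,0],"twist":[0,0,0],"grip":0},{"delta_pos":[0,0,0],"twist":[0,0,0],"grip":0},{"delta_pos":[0,0,0],"twist":[0,0,0],"grip":0},{"delta_pos":[0,0,0],"twist":[0,0,0],"grip":0},{"delta_pos":[0,0,0],"twist":[0,0,0],"grip":0}]' 40
python3 look.py 6; python3 go.py 565.8 151.7 71.5 173.8
```

```text
time_s: 8.15
ee_pos: [549.5, 7.6, 122.3]
ee_rot: [-90.0, 0.1, 173.7]
force: [-0.2, -0.0, -2.4]
gripper_width: 23.9
time_s: 8.65
ee_pos: [563.7, 151.7, 120.9]
ee_rot: [-90.0, -0.0, 173.9]
force: [0.8, -0.3, -2.5]
gripper_width: 23.8
time_s: 9.15
ee_pos: [564.1, 148.5, 121.5]
ee_rot: [-90.0, -0.0, 173.8]
force: [0.2, -0.4, -2.0]
gripper_width: 23.7
t 9.25 pos [564.1 148.7 121.6] rot [-90.     0.   173.81] F [ 0.7 -0.3 -2.4] w 23.9 q [ 14.  23.  96.  -0.  61. 110.]
delta_cm [-0.14  5.01 -0.32] twist [-0.    0.01 -0.  ]
```

View pics/z6.png

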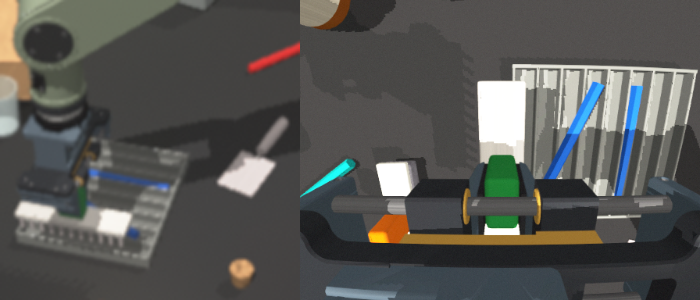

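The wrist view shows rod b down and parallel in a groove at px ~(632,130). Rod a is still askew. I'll lower and comb toward −y.

```bash
python3 -m pendant '[{"delta_pos":[0,1.4,0],"twist":[0,0,0],"grip":0},{"delta_pos":[0,2.8,0],"twist":[0,0,0],"grip":0},{"delta_pos":[0,4.2,0],"twist":[0,0,0],"grip":0},{"delta_pos":[0,5,0],"twist":[0,0,0],"grip":0},{"delta_pos":[0,5,0],"twist":[0,0,0],"grip":0}]' 40
python3 -m pendant '[{"delta_pos":[0,0,0.4],"twist":[0,0,0],"grip":0},{"delta_pos":[0,0,0.8],"twist":[0,0,0],"grip":0},{"delta_pos":[0,0,1.2],"twist":[0,0,0],"grip":0},{"delta_pos":[0,0,1.6],"twist":[0,0,0],"grip":0},{"delta_pos":[0,0,2],"twist":[0,0,0],"grip":0}]' 40
python3 -m pendant '[{"delta_pos":[0,0,0.4],"twist":[0,0,0],"grip":0},{"delta_pos":[0,0,0.8],"twist":[0,0,0],"grip":0},{"delta_pos":[0,0,1.2],"twist":[0,0,0],"grip":0},{"delta_pos":[0,0,1.6],"twist":[0,0,0],"grip":0},{"delta_pos":[0,0,2],"twist":[0,0,0],"grip":0}]' 40
python3 -m pendant '[{"delta_pos":[0,0,0.4],"twist":[0,0,0],"grip":0},{"delta_pos":[0,0,0.8],"twist":[0,0,0],"grip":0},{"delta_pos":[0,0,1.2],"twist":[0,0,0],"grip":0},{"delta_pos":[0,0,1.6],"twist":[0,0,0],"grip":0},{"delta_pos":[0,0,2],"twist":[0,0,0],"grip":0}]' 40
python3 look.py 7; python3 go.py 550.7 12.5 71.5 173.8
```

```text
time_s: 9.75
ee_pos: [563.3, 148.9, 70.4]
ee_rot: [-89.9, -0.1, 173.8]
force: [-0.3, -0.6, -1.6]
gripper_width: 23.7
time_s: 10.25
ee_pos: [562.1, 128.9, 71.8]
ee_rot: [-90.0, 0.0, 173.8]
force: [0.1, -1.1, -2.4]
gripper_width: 23.6
time_s: 10.75
ee_pos: [559.8, 109.2, 71.5]
ee_rot: [-90.0, -0.0, 173.9]
force: [0.7, 0.0, -1.8]
gripper_width: 23.9
time_s: 11.25
ee_pos: [557.7, 89.3, 71.5]
ee_rot: [-90.0, 0.0, 173.9]
force: [-0.5, 1.1, -2.7]
gripper_width: 24.0
t 11.35 pos [557.6  89.1  71.5] rot [-89.98  -0.   173.83] F [ 0.3 -0.1 -1.9] w 24.1 q [  8.  25. 102.  -0.  53. 104.]
delta_cm [-0.13  0.    7.69] twist [-0.02  0.03  0.  ]
```

View pics/z7.png

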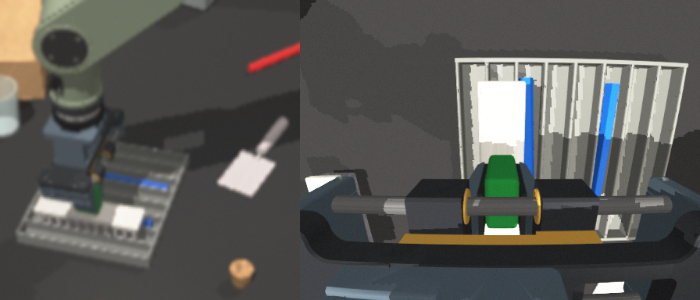

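Rod a is now nearly parallel, just ahead of the head at wrist px ~(529,130). I'll continue.

```bash
python3 -m pendant '[{"delta_pos":[0,0,0.4],"twist":[0,0,0],"grip":0},{"delta_pos":[0,0,0.8],"twist":[0,0,0],"grip":0},{"delta_pos":[0,0,1.2],"twist":[0,0,0],"grip":0},{"delta_pos":[0,0,1.6],"twist":[0,0,0],"grip":0},{"delta_pos":[0,0,2],"twist":[0,0,0],"grip":0}]' 40
python3 -m pendant '[{"delta_pos":[0,0,0.4],"twist":[0,0,0],"grip":0},{"delta_pos":[0,0,0.8],"twist":[0,0,0],"grip":0},{"delta_pos":[0,0,1.2],"twist":[0,0,0],"grip":0},{"delta_pos":[0,0,1.6],"twist":[0,0,0],"grip":0},{"delta_pos":[0,0,2],"twist":[0,0,0],"grip":0}]' 40
python3 look.py 8; python3 go.py 550.7 12.5 71.5 173.8
```

```text
time_s: 11.85
ee_pos: [555.5, 69.3, 71.5]
ee_rot: [-90.0, 0.0, 173.9]
force: [0.1, 0.3, -2.8]
gripper_width: 24.0
time_s: 12.35
ee_pos: [553.4, 49.5, 71.5]
ee_rot: [-90.0, 0.0, 173.9]
force: [0.5, 0.2, -1.7]
gripper_width: 23.7
t 12.45 pos [553.3  49.3  71.5] rot [-89.99  -0.   173.83] F [ 0.5 -0.2 -1.6] w 24.3 q [  4.  24. 104.  -0.  52. 100.]
delta_cm [-0.13  0.    3.69] twist [-0.01  0.03  0.  ]
```

View pics/z8.png

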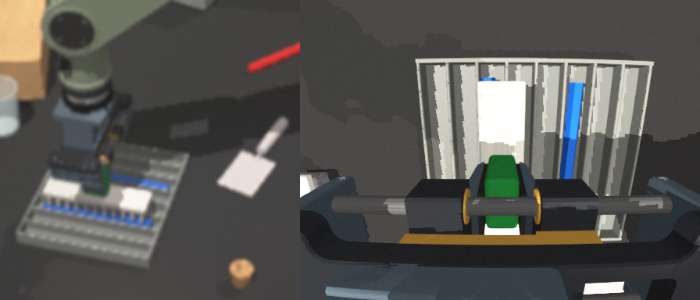

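Rod a is now under the rake, and in the side view it shows below the tines. I'll lift, move off toward −y, and verify both rods while still holding the rake.

```bash
python3 -m pendant '[{"delta_pos":[0,-1.5,0],"twist":[0,0,0],"grip":0},{"delta_pos":[0,-3,0],"twist":[0,0,0],"grip":0},{"delta_pos":[0,-4.5,0],"twist":[0,0,0],"grip":0},{"delta_pos":[0,-5,1],"twist":[0,0,0],"grip":0},{"delta_pos":[0,-5,3.5],"twist":[0,0,0],"grip":0}]' 40
python3 -m pendant '[{"delta_pos":[0,0,4],"twist":[0,0,0],"grip":0},{"delta_pos":[0,0,8],"twist":[0,0,0],"grip":0},{"delta_pos":[0,0,12],"twist":[0,0,0],"grip":0},{"delta_pos":[0,0,16],"twist":[0,0,0],"grip":0},{"delta_pos":[0,0,20],"twist":[0,0,0],"grip":0}]' 40
python3 -m pendant '[{"delta_pos":[0,0,2],"twist":[0,0,0],"grip":0},{"delta_pos":[0,0,4],"twist":[0,0,0],"grip":0},{"delta_pos":[0,0,4],"twist":[0,0,0],"grip":0},{"delta_pos":[0,0,4],"twist":[0,0,0],"grip":0},{"delta_pos":[0,0,4],"twist":[0,0,0],"grip":0}]' 40
cat > chk.py <<'E'
import sys
from h import *
from workcell import state, imaging
k=sys.argv[1];im=[];C={}
for n,sl in(("side",(slice(110,260),slice(160,310))),("top",(slice(100,250),slice(200,350)))):
    p,d=imaging.grab_frame(n);c=dict(p=p,d=d,**imaging.camera_info(n));C[n]=c
    im.append(cv2.resize(p[sl][:,:,::-1],None,fx=2.6,fy=2.6,interpolation=2))
cv2.imwrite(f'pics/z{k}.png',np.hstack(im))
a=np.radians(-6.2);c0=np.array([550.7,12.5]);ex=np.array([np.cos(a),np.sin(a)]);ey=np.array([-ex[1],ex[0]])
cen={}
for n,c in C.items():
    for m,s,ce in blobs(c['p'],(105,120,50),(125,255,255),25):
        if max(s[2],s[3])<25: continue
        ys,xs=np.nonzero(m);P=np.c_[xs,ys];u,sv,vt=np.linalg.svd(P-P.mean(0),full_matrices=False);t=(P-P.mean(0))@vt[0]
        X=onz(c,[P.mean(0),P.mean(0)+vt[0]*t.max(),P.mean(0)+vt[0]*t.min()],14);d=X[1]-X[2]
        print(n,ce.round(1),'tray xy',((X[0,:2]-c0)@ex).round(1),((X[0,:2]-c0)@ey).round(1),'len',np.linalg.norm(d).round(),'ang rel',(np.degrees(np.arctan(d[1]/d[0]))+6.2).round(1))
        cen.setdefault(n,[]).append((float((X[0,:2]-c0)@ey),ce))
if all(len(cen.get(n,[]))==2 for n in C):
    for A,B in zip(sorted(cen['top'],key=lambda q:q[0]),sorted(cen['side'],key=lambda q:q[0])): print('tri',tri(C['top'],A[1],C['side'],B[1]))
E
python3 chk.py 9;python3 go.py 524.3 -230.1 97 173.8
```

```text
time_s: 12.95
ee_pos: [550.4, 15.5, 122.3]
ee_rot: [-90.0, 0.1, 174.0]
force: [-0.5, 0.3, -1.7]
gripper_width: 23.8
time_s: 13.45
ee_pos: [527.3, -185.8, 121.1]
ee_rot: [-90.0, -0.0, 173.9]
force: [0.8, 1.2, -2.7]
gripper_width: 23.9
time_s: 13.95
ee_pos: [523.7, -222.9, 121.3]
ee_rot: [-90.0, -0.0, 173.9]
force: [-0.5, 0.2, -2.0]
gripper_width: 24.0
side [216.5 197.8] tray xy 2.9 -48.4 len 177.0 ang rel -0.8
side [211.3 217. ] tray xy -8.2 41.7 len 180.0 ang rel 1.4
top [232.2 151.1] tray xy -2.8 47.1 len 181.0 ang rel 2.2
top [258.7 153.1] tray xy -2.4 -42.0 len 178.0 ang rel -1.2
tri (array([544.47936524, -28.73982676,  20.73197827]), np.float64(4.0282653346171555))
tri (array([548.85128789,  59.1744115 ,  19.04563102]), np.float64(6.184554845108586))
t 14.05 pos [ 524.  -222.7  121.4] rot [-9.0010e+01 -2.0000e-02  1.7392e+02] F [ 0.4  0.1 -1.9] w 23.8 q [-24.  22.  98.   0.  60.  72.]
delta_cm [-0.11  2.44  0.73] twist [0.01 0.12 0.02]
```

View pics/z9.png

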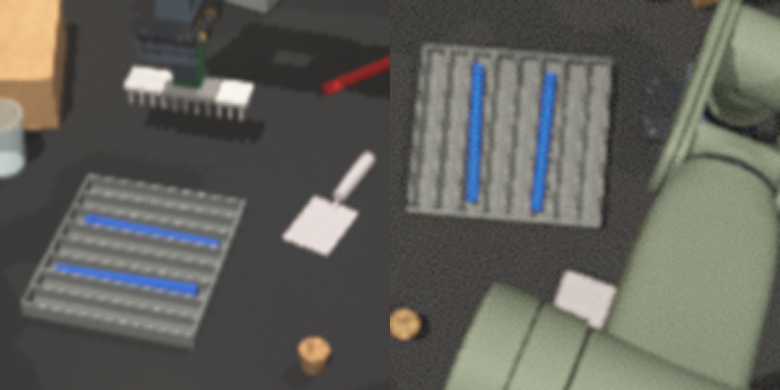

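Both rods lie along grooves in both views: top crop px (476,133) and (545,143), at tray y ≈ ±45, which are groove centres. The triangulated heights (~20 mm) are a bit above expected, so I'll check them with averaged depth.

Run:
```python
from h import *
from workcell import imaging
p,d=imaging.grab_frame('top');N=dict(p=p,d=d,**imaging.camera_info('top'));np.savez('pics/top10.npz',**N)
p,d=imaging.grab_frame('side');NS=dict(p=p,d=d,**imaging.camera_info('side'));np.savez('pics/side10.npz',**NS)
for n,c in(('top before',load('pics/top0.npz')),('top now',N),('side before',load('pics/side0.npz')),('side now',NS)):
    for m,s,ce in blobs(c['p'],(105,150,60),(125,255,255),25):
        if max(s[2],s[3])<25: continue
        ys,xs=np.nonzero(m);P=np.c_[xs,ys];q=P-P.mean(0);vt=np.linalg.svd(q,full_matrices=False)[2]
        ok=abs(q@vt[1])<1.2;P=P[ok];t=(q@vt[0])[ok];z=c['d'][P[:,1],P[:,0]];o,dd=ray(c,P);X=o+dd*z[:,None];X=X[z>0];t=t[z>0]
        print(n,ce.round(0),'median z',np.median(X[:,2]).round(1),'halves',np.median(X[t<-8,2]).round(1),np.median(X[t>8,2]).round(1),len(X))
```

```text
top before [231. 149.] median z 37.3 halves 36.8 37.8 124
top before [263. 153.] median z 36.5 halves 36.6 36.3 124
top now [232. 151.] median z 18.8 halves 18.5 19.5 124
top now [259. 154.] median z 19.8 halves 18.5 19.9 127
side before [218. 193.] median z 36.4 halves 36.9 36.5 125
side before [207. 215.] median z 38.0 halves 38.0 37.4 118
side now [215. 197.] median z 21.1 halves 21.1 20.9 67
side now [214. 217.] median z 21.1 halves 21.1 21.2 101
```

Depth confirms that both rods fell from a top surface of ~37 mm to ~19 mm (expected 18), and they lie level. Now I'll set the rake down further from the tray.

```bash
python3 -m pendant '[{"delta_pos":[0,0,2],"twist":[0,0,0],"grip":0},{"delta_pos":[0,0,4],"twist":[0,0,0],"grip":0},{"delta_pos":[0,2,6],"twist":[0,0,0],"grip":0},{"delta_pos":[0,4,7],"twist":[0,0,0],"grip":0},{"delta_pos":[0,5,7],"twist":[0,0,0],"grip":0}]' 40
python3 -m pendant '[{"delta_pos":[0,0.6,0],"twist":[0,0,0],"grip":0},{"delta_pos":[0,1.2,0],"twist":[0,0,0],"grip":0},{"delta_pos":[0,1.7,0],"twist":[0,0,0],"grip":0},{"delta_pos":[0,2.1,0],"twist":[0,0,0],"grip":0},{"delta_pos":[0,2.3,0],"twist":[0,0,0],"grip":0}]' 40
python3 -m pendant '[{"delta_pos":[0,0,0],"twist":[0,0,0],"grip":0},{"delta_pos":[0,0,0],"twist":[0,0,0],"grip":0},{"delta_pos":[0,0,0],"twist":[0,0,0],"grip":0},{"delta_pos":[0,0,0],"twist":[0,0,0],"grip":0},{"delta_pos":[0,0,0],"twist":[0,0,0],"grip":0}]' 40
python3 go.py 524.3 -230.1 47 173.8; python3 chk.py 11
```

```text
time_s: 14.65
ee_pos: [515.7, -293.5, 70.0]
ee_rot: [-90.0, -0.1, 173.8]
force: [-0.1, 0.5, -1.4]
gripper_width: 23.5
time_s: 15.15
ee_pos: [516.7, -292.9, 48.5]
ee_rot: [-90.0, 0.0, 173.9]
force: [-0.2, 0.1, -2.2]
gripper_width: 23.8
time_s: 15.65
ee_pos: [516.6, -293.3, 48.7]
ee_rot: [-90.0, 0.0, 173.9]
force: [0.2, -0.3, -2.8]
gripper_width: 23.7
t 15.65 pos [ 516.6 -293.3   48.7] rot [-8.9990e+01  2.0000e-02  1.7385e+02] F [ 0.2 -0.3 -2.8] w 23.7 q [-31.  28. 100.  -0.  52.  65.]
delta_cm [-0.09  0.17 -6.36] twist [-0.01  0.05 -0.02]
side [216.5 197.8] tray xy 2.9 -48.4 len 177.0 ang rel -0.8
side [211.4 217. ] tray xy -8.8 41.6 len 180.0 ang rel 1.4
top [232.2 151. ] tray xy -2.4 47.1 len 181.0 ang rel 2.1
top [258.8 152.8] tray xy -1.7 -42.0 len 178.0 ang rel -1.2
tri (array([544.86118319, -28.8594973 ,  20.65781439]), np.float64(3.326999586891343))
tri (array([548.75898714,  59.08854125,  18.99070523]), np.float64(7.051560410870674))
```

View pics/z11.png

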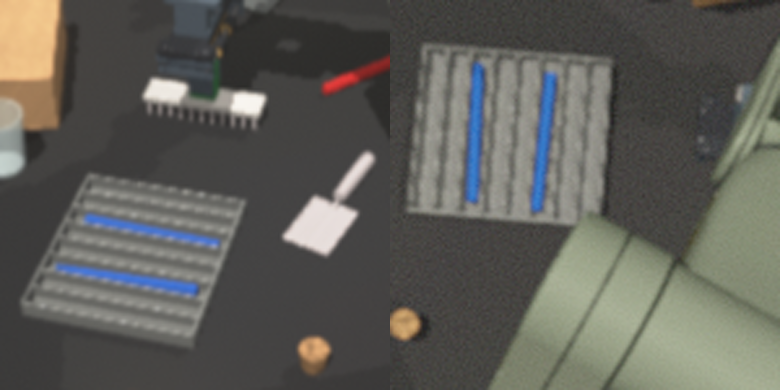

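The rake is still about 1.7 mm up (force −2.8 N is its own weight). The side view shows clear bench around it. I'll lower the last bit until the weight comes off.

```bash
python3 -m pendant '[{"delta_pos":[0,0.05,0],"twist":[0,0,0],"grip":0},{"delta_pos":[0,0.1,0],"twist":[0,0,0],"grip":0},{"delta_pos":[0,0.16,0],"twist":[0,0,0],"grip":0},{"delta_pos":[0,0.16,0],"twist":[0,0,0],"grip":0},{"delta_pos":[0,0.16,0],"twist":[0,0,0],"grip":0}]' 40
```

```text
time_s: 16.25
ee_pos: [516.6, -293.2, 47.0]
ee_rot: [-90.0, 0.0, 173.9]
force: [-0.3, -0.5, -0.4]
gripper_width: 24.2
```

Weight is off, so the rake is on the bench. Releasing it.

```bash
python3 -m pendant '[{"delta_pos":[0,0,0],"twist":[0,0,0],"grip":30},{"delta_pos":[0,0,0],"twist":[0,0,0],"grip":40},{"delta_pos":[0,0,0],"twist":[0,0,0],"grip":60},{"delta_pos":[0,0,0],"twist":[0,0,0],"grip":80},{"delta_pos":[0,0,0],"twist":[0,0,0],"grip":100}]'
python3 -m pendant '[{"delta_pos":[0,0,0],"twist":[0,0,0],"grip":100},{"delta_pos":[0,0,0],"twist":[0,0,0],"grip":100},{"delta_pos":[0,-1,0],"twist":[0,0,0],"grip":100},{"delta_pos":[0,-2,0],"twist":[0,0,0],"grip":100},{"delta_pos":[0,-4,0],"twist":[0,0,0],"grip":100}]'
python3 -m pendant '[{"delta_pos":[0,-3,0],"twist":[0,0,0],"grip":100},{"delta_pos":[0,-6,0],"twist":[0,0,0],"grip":100},{"delta_pos":[0,-9,0],"twist":[0,0,0],"grip":100},{"delta_pos":[0,-11,0],"twist":[0,0,0],"grip":100},{"delta_pos":[0,-11,0],"twist":[0,0,0],"grip":100}]'
python3 -m pendant '[{"delta_pos":[4,0,3],"twist":[0,0,0],"grip":100},{"delta_pos":[8,0,6],"twist":[0,0,0],"grip":100},{"delta_pos":[12,0,9],"twist":[0,0,0],"grip":100},{"delta_pos":[15,0,12],"twist":[0,0,0],"grip":100},{"delta_pos":[15,0,12],"twist":[0,0,0],"grip":100}]'
python3 -m pendant '[{"delta_pos":[0,0,0],"twist":[0,0,0],"grip":100},{"delta_pos":[0,0,0],"twist":[0,0,0],"grip":100},{"delta_pos":[0,0,0],"twist":[0,0,0],"grip":100},{"delta_pos":[0,0,0],"twist":[0,0,0],"grip":100},{"delta_pos":[0,0,0],"twist":[0,0,0],"grip":100}]'
python3 chk.py 12
python3 - <<'E'
from h import *
from workcell import imaging,state
for n in('side','top'):
    p,d=imaging.grab_frame(n);c=dict(p=p,d=d,**imaging.camera_info(n));cv2.imwrite(f'pics/{n}12.png',p[:,:,::-1])
    for g,s,ce in blobs(p,(50,100,40),(75,255,255),30):
        K=np.nonzero(g);z=d[K];o,dd=ray(c,np.c_[K[1],K[0]]);X=o+dd*z[:,None];t=X[X[:,2]>np.percentile(X[:,2],90)-6];print(n,ce.round(1),'green topface',t.mean(0).round(1))
print(state()['ee_pos'],state()['time_s'])
E
```

```text
time_s: 16.75
ee_pos: [516.6, -293.2, 47.0]
ee_rot: [-90.0, 0.0, 173.9]
force: [0.1, 0.3, -0.2]
gripper_width: 56.7
time_s: 17.25
ee_pos: [516.0, -292.8, 87.1]
ee_rot: [-90.0, -0.1, 173.9]
force: [1.4, -0.6, 0.3]
gripper_width: 91.1
time_s: 17.75
ee_pos: [518.3, -294.2, 201.5]
ee_rot: [-89.8, 0.5, 173.9]
force: [0.7, 0.8, 0.3]
gripper_width: 91.0
time_s: 18.25
ee_pos: [350.5, -398.4, 196.4]
ee_rot: [-90.0, -0.1, 173.6]
force: [1.9, 0.5, 0.3]
gripper_width: 91.1
time_s: 18.75
ee_pos: [355.2, -395.9, 196.8]
ee_rot: [-90.0, -0.0, 173.9]
force: [0.3, 0.5, -0.5]
gripper_width: 91.1
side [216.8 197.9] tray xy 1.9 -48.2 len 177.0 ang rel -0.6
side [211.7 217.1] tray xy -9.6 41.7 len 180.0 ang rel 1.5
top [232.2 150.9] tray xy -2.2 47.1 len 181.0 ang rel 2.3
top [258.7 153.4] tray xy -3.6 -42.0 len 178.0 ang rel -1.0
tri (array([543.42386639, -28.64442768,  20.54608861]), np.float64(4.1702844115588995))
tri (array([548.48275335,  59.0585151 ,  18.89325411]), np.float64(7.983930970087734))
side [237.7 139. ] green topface [ 517.9 -290.4   95.4]
top [341.7 156.3] green topface [ 510.2 -288.2  116.9]
[ 354.73755483 -396.2871258   196.95063716] 18.95
```

View pics/z12.png

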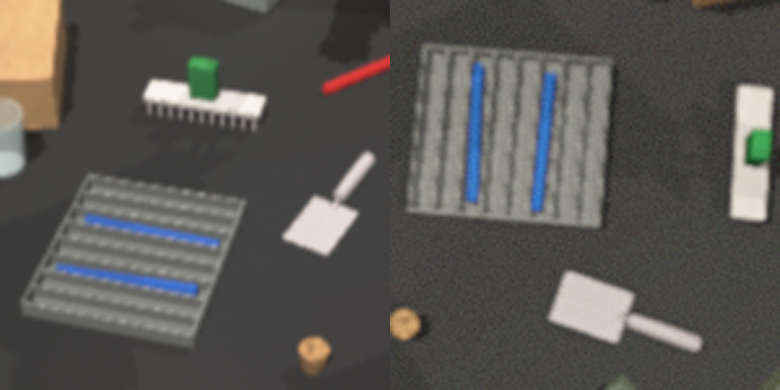

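View pics/top12.png

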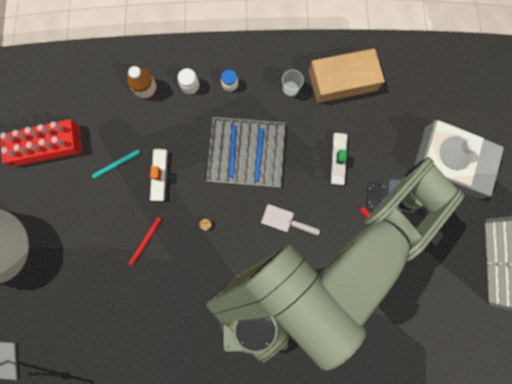

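The rake stands upright on its tines at top px (340,158), both rods lie in grooves at px (232,151) and (259,153), and the arm is clear and still. Handing in.

```bash
python3 -c "
from workcell import job
print(job.job_done())"
```

```text
the job is handed in; nothing more can be done
None
```

Both rods are down in grooves, and the rake stands released and upright on the bench beside the tray. I handed the job in at about 19 s of the 61 s allowed; no verdict was reported.

- **Combing:** I gripped the rake by its green handle, turned the head parallel to the grooves and combed at 40 mm/s with the tines about 2.5 mm above the ribs. I combed rod b from the −y side and rod a from the +y side, each towards the middle.
- **Rods:** In the last pictures they lie at about y ±45 mm from the tray's middle, within about 2.5° of the grooves. With the rake still held, averaged depth from the top camera put their top surfaces at about 19 mm, against 37 mm before and 18 mm expected.
- **Rake:** The wrist force showed its weight come off before I opened the gripper. The side and top pictures then show it standing clear of the tray, with the arm away from everything.

**Checks that disagreed:**
- Triangulating the rods' centres gave heights of about 19–21 mm, with 3–8 mm between the rays, where 11 mm was expected. I put this down to the ribs hiding part of each rod, and relied on the depth readings.
- The last top-camera depth on the handle's top was noisy: it read 117 mm, while the side camera gave 95 mm and 92 mm was expected.

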